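# Mount the square mandrel in the bench holder

## Task

Mount the mandrel with the thinner shank in the bench holder: draw it right out of the wooden storage block by its shank, lay it flat on the bench and let go, then take it by its square body and push the shank through the hole of the holder until the shoulder is fully home against the block, and let go. Leave the thick-shanked mandrel in its tunnel and the other bench things where they are.

Things in the scene. Friction and masses are not known exactly. Their poses are not given: they have to be found in the camera images.
- mandrel: the mandrel to mount: 0.25 kg; plain dark hardwood body, square, 30 x 30 x 110 mm and, on the same axis, a round steel shank 14 mm in diameter, 70 mm long, its end chamfered 1 mm. Origin: on the axis at the shoulder between them; x runs to the shank's end (body x = -110 to 0 mm, shank 0 to 70; balances at -45). Starts in a tunnel of the storage block, axis 15 mm above the bench, shank sticking out
- mandrel_tip (a point): the end of that mandrel's shank, on the axis, 70 mm from the shoulder
- thick_mandrel: a second mandrel of the same materials, same body and shank length but with a thick shank, 22 mm in diameter, which does not fit the holder; origin and axes as for the first. Lies in the other tunnel; stays there
- rack: wooden storage block fixed to the bench, 125 x 142 mm, 47 mm high; two roofed tunnels 38 mm wide, 37 mm high, 115 mm deep, centre lines at y = +40 and -40 mm, floored by the bench. Origin: centre of underside; x points out of the open front face, at x = 62.5 mm. Which mandrel is in which tunnel varies
- holder: holder fixed to the bench: dark steel block 56 mm wide and high, 40 mm deep, on a round post with a 60 mm collar, drilled level right through, hole 15.6 mm in diameter, small chamfer. Origin: centre of the hole's mouth on the front face; x points into the hole. Block from x = 0 to 40 mm, top 28 mm above the hole's axis. Mouth 78 to 100 mm above the bench, varying
- blue_lid: bystander: blue plastic ring lid lying between the things, 72 mm in diameter, 13 mm high; origin centre of underside
- jar: bystander: small closed jar, 60 mm in diameter, 48 mm high; origin centre of underside
- pliers: bystander: pliers with yellow handles, about 190 mm long, 16 mm high; origin near the middle, on the bench
- clear_box: bystander: open clear plastic box 100 x 80 mm, 40 mm high; origin centre of underside
- hammer: bystander: hammer lying on the bench; origin about its middle, on the bench
- tin: bystander: flat round tin, 64 mm in diameter, 20 mm high; origin centre of underside
There are look-alikes about, which are no part of the job. Leave any orange look-alike of the mandrel alone.

How it is judged:
By the outcome, as a careful person would: the job done as asked, in the order asked, and still so for the second after the job is handed in, with the robot touching nothing.
It also fails if it takes over 54 s, if anything falls off the work surface, if the arm or the gripper's body presses on something with over 40 N, if the wrist force passes 120 N, or if a joint passes its speed limit or range.

## Robot

A 7-joint arm with a two-finger parallel gripper is mounted at the origin on the work surface. World frame = base frame: x ahead of the robot, y to its left, z up, the work surface at z = 0. Lengths are in m, angles in rad, forces in N, time in s.
With the tool pointing down it reaches from about 0.4 to 0.85 m from the base axis. Payload 10.4 kg.
Tool frame: the origin (TCP) lies at the very end of the fingers, on their centre line; the grasp point (between the pads) lies 19 mm behind it; z points along the fingers, y is the line along which they close (so a half turn about z gives the same grasp; the last joint's range is limited). The gripper opens to 87 mm and grips with 3 to 60 N. Pads are 19 mm wide; open, the fingers measure 117 mm over their backs; the gripper's body (75 mm by 190 mm) begins 51 mm behind the grasp point.
Start: joints at [-1.229, 0.332, -0.065, 1.46, 0.022, 1.35, -0.088], TCP at [0.223, 0.584, 0.223] pointing down, gripper open.
Joint ranges: [-2.6, 2.6], [-0.5, 2.12], [-1.47, 1.34], [0.16, 2.42], [-1.27, 4.41], [0.06, 2.06], [-2.6, 2.6]. Speed limits (rad/s): [2.22, 2.22, 2.79, 2.79, 3.14, 3.14, 3.14].

## Interface

Orientations are given as a unit quaternion [x, y, z, w].
In Python, from bench import * gives the robot as it stands.
- The arm moves only by the tool carry_out, never from a script. Its argument "deltas" is a list of rows, each an object with "hand": the finger opening in mm, from 0 to 87; "dp": the shift along the tool's x, y, z each as a share of 250 mm, from -1 to 1, a list of three; "spin": the turn about the tool's z as a share of pi rad, from -1 to 1. In form: [{"hand": hand, "dp": [dx, dy, dz], "spin": spin}, ...]. A call has 1 to 20 rows; each row is the pose to reach, as a shift and turn from the pose commanded when the call began, along the tool's axes at that moment, turning the shorter way round; what a row does not reach only later rows make up. A row lasts 1/10 s, in which the tool goes at most 50 mm and 8.59 degrees, less where a joint would pass 70% of its speed; a pose out of reach is approached as far as the arm can. A call with a number of a shift or a turn outside -1 to 1 is refused whole. A call with a gripper value outside its range is refused whole. The fingers move at their own pace and stop on an object; "force" is the grip in N (left out, the last holds). Time passes only in rows, so rows that repeat a pose let the fingers close. It gives the time, the measured TCP pose, the force, the opening and the grip force at its end, in the units of the state.
- read_state(): the state, without advancing time (a new reading comes with each control period).
- camera(name): name is "scene" or "top" or "wrist"; returns the picture (480x640x3 uint8, red, green, blue); there is no depth.
- get_calibration(name): a dict with "fx", "fy", "cx", "cy" (pixels), "R" (3x3) and "t" (3): a world point X has camera coordinates R X + t; the wrist camera has in their place "mount" (4x4, takes a point from camera to tool coordinates, whose origin is the TCP and whose axes are the flange's). Camera axes: x right, y down, z forward; pixel columns grow to the right and rows downward; lengths in m; the calibration is good to about 2 mm. A picture is of the moment at which its call begins: read the wrist's pose just before it. get_calibration takes no time and is no camera call.
- close_job(): hands the job in; it is judged then, once.
The state is a dict: "time": time; "joint_positions": joint angles; "joint_vel": joint speeds; "joint_torque": joint torques, N m; "ee_pos": TCP position; "eef_rot": TCP orientation; "ft_force": force on the tool from outside, world axes, zero at the start; "torque": the same for the moment, N m; "width": finger opening in m; "grip_force": force on a finger pad.
Only numpy, scipy, OpenCV 4.12 (cv2) and the standard library are available. Lean on these libraries where they do the work, as an engineer would, in place of code of your own. Each camera call takes 0.05 s, during which the arm holds its last target. There are 200 camera calls.

## Working session

There is one attempt and no reset: what is moved stays moved. The work goes in short steps, Python scripts to look and compute and a tool call to move; the robot and the scene stay as the last step left them, time stands still between calls to the robot, and variables do not carry over. Pictures are saved under pics/ and viewed, at most 10 in all, crops included, and the job is handed in when it is done.

Besides the shell and the picture viewer there is one more tool, called after ">>>" as name(argument=value, ...), one argument or row to a line, values as JSON. carry_out: Moves the arm, as the interface text tells. Its arguments: {"type":"object","properties":{"deltas":{"type":"array","items":{"type":"object","properties":{"hand":{"type":"number"},"dp":{"type":"array","items":{"type":"number","minimum":-1,"maximum":1}},"spin":{"type":"number","minimum":-1,"maximum":1}}}},"force":{"type":"number"}},"required":["deltas"]}

```bash
mkdir -p pics; ls
python3 - <<'E'
from bench import *
import cv2,numpy as np
np.set_printoptions(precision=4,suppress=True)
s=read_state();print(s)
for n in("scene","top"):
    cv2.imwrite(f"pics/{n}0.png",cv2.cvtColor(camera(n),cv2.COLOR_RGB2BGR));print(n,get_calibration(n))
print(get_calibration("wrist"))
E
```

```text
pics
{'time': 0.0, 'joint_positions': array([-1.2286,  0.3328, -0.0647,  1.461 ,  0.0216,  1.3499, -0.0885]), 'joint_vel': array([ 0.0004,  0.0005,  0.0006,  0.0007, -0.0009,  0.0003, -0.0004]), 'joint_torque': array([  0.0004, -62.3251,   0.0247, -38.9901,  -0.0613,   0.0395,
         0.0002]), 'ee_pos': array([0.2229, 0.5835, 0.2218]), 'eef_rot': array([ 0.1814,  0.9834, -0.0007, -0.0001]), 'ft_force': array([0.5807, 0.1982, 0.4502]), 'torque': array([0.0552, 0.007 , 0.0117]), 'grip_force': 0.0, 'width': 0.08718759924592921}
scene {'fx': 489.30601946709135, 'fy': 489.30601946709135, 'cx': 320.2538751426317, 'cy': 246.54792454475856, 'R': array([[-0.6207,  0.7839, -0.0145],
       [ 0.643 ,  0.4984, -0.5815],
       [-0.4486, -0.3703, -0.8134]]), 't': array([ 0.2936, -0.3216,  1.2244])}
top {'fx': 579.5434866428279, 'fy': 579.5434866428279, 'cx': 319.12882433214617, 'cy': 240.54908775522634, 'R': array([[-0.0089, -1.    ,  0.0023],
       [-0.9957,  0.0086, -0.0917],
       [ 0.0917, -0.0031, -0.9958]]), 't': array([0.0501, 0.5333, 1.4225])}
{'fx': 413.4280191510709, 'fy': 413.4280191510709, 'cx': 320.59824191580344, 'cy': 240.40984100792576, 'mount': array([[-0.    , -0.9626, -0.2711,  0.0748],
       [ 1.    , -0.0001,  0.0003, -0.0002],
       [-0.0003, -0.2711,  0.9626, -0.1627],
       [ 0.    ,  0.    ,  0.    ,  1.    ]])}
```

View pics/scene0.png

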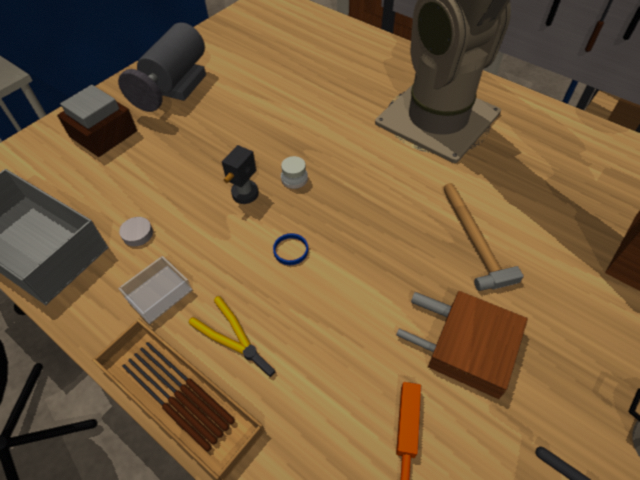

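View pics/top0.png

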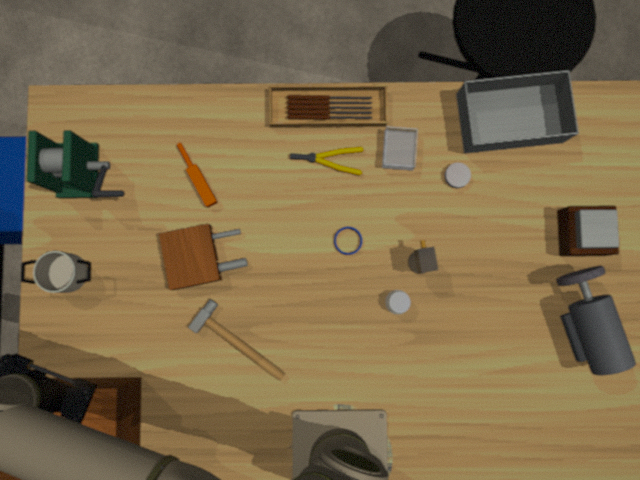

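Run:
```python
import cv2,numpy as np
s=cv2.imread("pics/scene0.png");t=cv2.imread("pics/top0.png")
z=lambda im,x,y,w,h,k:cv2.resize(im[y:y+h,x:x+w],None,fx=k,fy=k,interpolation=cv2.INTER_CUBIC)
a=np.hstack([z(s,205,135,66,50+25,6)[:450,:396],z(t,385,225,67,75,6)[:450,:400]])
b=np.hstack([z(t,150,215,110,80,4)[:, :400],z(s,390,280,100,80,4)[:,:396]])[:150*2]
cv2.imwrite("pics/h.png",a);
cv2.imwrite("pics/r.png",np.hstack([z(t,150,215,100,80,4),z(s,390,280,100,80,4)]))
```

```text
(no output)
```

View pics/h.png

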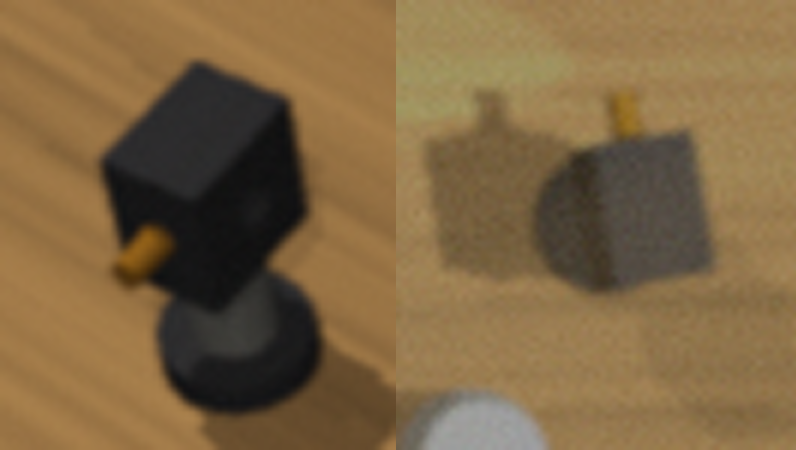

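View pics/r.png

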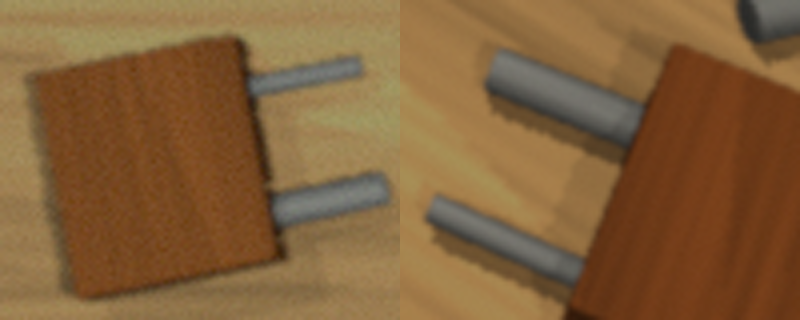

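```bash
cat > hp.py <<'E'
from bench import *
import cv2,numpy as np
from scipy.spatial.transform import Rotation as Ro
np.set_printoptions(precision=4,suppress=True)
def cam(n,s=None):
    c=get_calibration(n)
    if n!="wrist": return c,c["R"],c["t"]
    T=np.eye(4);T[:3,:3]=Ro.from_quat(s["eef_rot"]).as_matrix();T[:3,3]=s["ee_pos"]
    M=np.linalg.inv(T@c["mount"]);return c,M[:3,:3],M[:3,3]
def onz(n,p,z,s=None):
    c,R,t=cam(n,s);d=R.T@[(p[0]-c["cx"])/c["fx"],(p[1]-c["cy"])/c["fy"],1];o=-R.T@t
    return o+d*(z-o[2])/d[2]
def proj(n,X,s=None):
    c,R,t=cam(n,s);q=R@np.array(X)+t;return np.array([c["fx"]*q[0]/q[2]+c["cx"],c["fy"]*q[1]/q[2]+c["cy"]])
def tri(obs):  # [(name,pix,state)]
    A=[];b=[]
    for n,p,s in obs:
        c,R,t=cam(n,s);d=R.T@[(p[0]-c["cx"])/c["fx"],(p[1]-c["cy"])/c["fy"],1];d/=np.linalg.norm(d)
        P=np.eye(3)-np.outer(d,d);A.append(P);b.append(P@(-R.T@t))
    return np.linalg.lstsq(np.vstack(A),np.hstack(b),rcond=None)[0]
def plan(goal,yaw,s):
    "goal TCP, tool-x heading yaw (mod pi allowed by caller) -> dp, spin"
    R=Ro.from_quat(s["eef_rot"]).as_matrix()
    d=R.T@(np.array(goal)-s["ee_pos"])/.25
    h=np.arctan2(R[1,0],R[0,0]);a=-(yaw-h);a=(a+np.pi)%(2*np.pi)-np.pi
    return d,a/np.pi
def snap(n,f):
    s=read_state();im=camera(n);cv2.imwrite(f"pics/{f}.png",cv2.cvtColor(im,cv2.COLOR_RGB2BGR));return s,im
E
python3 - <<'E'
from hp import *
T=lambda x,y:(x/4+150,y/4+215); S=lambda x,y:((x-400)/4+390,y/4+280)
for nm,a,z in[("thin tip",T(358,67),.015),("thin root",T(252,87),.015),("thick tip",T(385,188),.015),("rackFR",T(240,38),.047),("rackFL",T(283,257),.047),("rB",T(35,75),.047),("rB2",T(80,297),.047)]:print(nm,onz("top",a,z))
for nm,a,z in[("thin tip",S(433,209),.015),("root",S(578,270),.015),("rackcorner",S(672,45),.047)]:print("scene",nm,onz("scene",a,z))
ht=[(209,150),(294,132),(317,268),(224,288)]
hs=[(195,200),(105,160),(197,62),(290,100)] # unknown order
# top order: (+y,+x),( -y,+x),(-y,-x),(+y,-x); scene: bottom=(+y+x), left=(-y+x), top=(-y-x), right=(+y-x)
for a,b in zip(ht,hs):
    print("hold",tri([("top",(a[0]/6+385,a[1]/6+225),None),("scene",(b[0]/6+205,b[1]/6+135),None)]))
s=read_state();print(Ro.from_quat(s["eef_rot"]).as_matrix())
print("lid",onz("top",(347,240),.01),"pliers",onz("top",(290,157),.01))
for z in(.078,.09,.1):print(z,onz("scene",(247.5,169),z))
E
```

```text
thin tip [0.5585 0.2455 0.015 ]
thin root [0.5465 0.3121 0.015 ]
thick tip [0.4822 0.2283 0.015 ]
rackFR [0.5736 0.3139 0.047 ]
rackFL [0.4388 0.2865 0.047 ]
rB [0.5518 0.4397 0.047 ]
rB2 [0.4156 0.41   0.047 ]
scene thin tip [0.56  0.246 0.015]
scene root [0.5456 0.3116 0.015 ]
scene rackcorner [0.4414 0.2919 0.047 ]
hold [ 0.5007 -0.1897  0.1081]
hold [ 0.5077 -0.223   0.112 ]
hold [ 0.4547 -0.2306  0.1128]
hold [ 0.4472 -0.1945  0.1103]
[[-0.9342  0.3567 -0.0004]
 [ 0.3567  0.9342 -0.0013]
 [-0.0001 -0.0013 -1.    ]]
lid [ 0.5358 -0.0249  0.01  ] pliers [0.7501 0.1179 0.01  ]
0.078 [ 0.4699 -0.195   0.078 ]
0.09 [ 0.4775 -0.1855  0.09  ]
0.1 [ 0.4839 -0.1777  0.1   ]
```

Run:
```python
from hp import *
s=read_state()
print(plan((.5527,.280,.12),1.758,s),plan((.5527,.280,.0035),1.758,s))
```

```text
(array([-1.6657, -0.663 ,  0.4083]), np.float64(0.32429671746456634)) (array([-1.6657, -0.6624,  0.8743]), np.float64(0.32429671746456634))
```

Candidates (top picture): thin shank (226,233), thick shank (231,265), orange screwdriver (200,185). The thin one was confirmed in the close crop.

>>> carry_out(
  deltas=[
    {"hand":40,"dp":[-0.83,-0.33,0.2],"spin":0.324},
    {"hand":40,"dp":[-0.83,-0.33,0.2],"spin":0.324},
    {"hand":40,"dp":[-0.83,-0.33,0.2],"spin":0.324},
    {"hand":40,"dp":[-0.83,-0.33,0.2],"spin":0.324},
    {"hand":40,"dp":[-0.83,-0.33,0.2],"spin":0.324},
    {"hand":40,"dp":[-0.83,-0.33,0.2],"spin":0.324},
    {"hand":40,"dp":[-0.83,-0.33,0.2],"spin":0.324},
    {"hand":40,"dp":[-0.83,-0.33,0.2],"spin":0.324},
    {"hand":40,"dp":[-0.83,-0.33,0.2],"spin":0.324},
  ],
  force=15,
)

```text
time: 1.0
ee_pos: [0.3871, 0.4329, 0.1723]
eef_rot: [0.636, 0.772, -0.0, -0.0]
ft_force: [0.2, -0.2, 0.1]
width: 0.0405
grip_force: 0.0
```

Run:
```python
from hp import *
s=read_state();print(s["ee_pos"])
print(plan((.5527,.280,.12),1.758,s),plan((.5527,.280,.0035),1.758,s))
```

```text
[0.3871 0.4329 0.1723]
(array([-0.7268,  0.5335,  0.2094]), np.float64(0.0015923342835131667)) (array([-0.7267,  0.5337,  0.6754]), np.float64(0.0015923342835131667))
```

>>> carry_out(
  deltas=[
    {"hand":40,"dp":[-0.727,0.534,0.2]},
    {"hand":40,"dp":[-0.727,0.534,0.2]},
    {"hand":40,"dp":[-0.727,0.534,0.2]},
    {"hand":40,"dp":[-0.727,0.534,0.2]},
    {"hand":40,"dp":[-0.727,0.534,0.2]},
    {"hand":40,"dp":[-0.727,0.534,0.2]},
    {"hand":40,"dp":[-0.727,0.534,0.35]},
    {"hand":40,"dp":[-0.727,0.534,0.5]},
    {"hand":40,"dp":[-0.727,0.534,0.6]},
    {"hand":40,"dp":[-0.727,0.534,0.65]},
    {"hand":40,"dp":[-0.727,0.534,0.675]},
    {"hand":40,"dp":[-0.727,0.534,0.675]},
    {"hand":2,"dp":[-0.727,0.534,0.675]},
    {"hand":2,"dp":[-0.727,0.534,0.675]},
    {"hand":2,"dp":[-0.727,0.534,0.675]},
    {"hand":2,"dp":[-0.727,0.534,0.675]},
    {"hand":2,"dp":[-0.727,0.534,0.675]},
  ],
  force=15,
)

```text
schema error: expected keys hand, dp, spin
```

>>> carry_out(
  deltas=[
    {"hand":40,"dp":[-0.727,0.534,0.2],"spin":0},
    {"hand":40,"dp":[-0.727,0.534,0.2],"spin":0},
    {"hand":40,"dp":[-0.727,0.534,0.2],"spin":0},
    {"hand":40,"dp":[-0.727,0.534,0.2],"spin":0},
    {"hand":40,"dp":[-0.727,0.534,0.2],"spin":0},
    {"hand":40,"dp":[-0.727,0.534,0.2],"spin":0},
    {"hand":40,"dp":[-0.727,0.534,0.35],"spin":0},
    {"hand":40,"dp":[-0.727,0.534,0.5],"spin":0},
    {"hand":40,"dp":[-0.727,0.534,0.6],"spin":0},
    {"hand":40,"dp":[-0.727,0.534,0.65],"spin":0},
    {"hand":40,"dp":[-0.727,0.534,0.675],"spin":0},
    {"hand":40,"dp":[-0.727,0.534,0.675],"spin":0},
    {"hand":2,"dp":[-0.727,0.534,0.675],"spin":0},
    {"hand":2,"dp":[-0.727,0.534,0.675],"spin":0},
    {"hand":2,"dp":[-0.727,0.534,0.675],"spin":0},
    {"hand":2,"dp":[-0.727,0.534,0.675],"spin":0},
    {"hand":2,"dp":[-0.727,0.534,0.675],"spin":0},
  ],
  force=15,
)

```text
time: 2.7
ee_pos: [0.5528, 0.2794, 0.0042]
eef_rot: [0.638, 0.77, 0.0, 0.0]
ft_force: [-1.0, 0.5, 2.2]
width: 0.0129
grip_force: 15.0
```

>>> carry_out(
  deltas=[
    {"hand":2,"dp":[-0.05,0,0],"spin":0},
    {"hand":2,"dp":[-0.13,0,0],"spin":0},
    {"hand":2,"dp":[-0.21,0,0],"spin":0},
    {"hand":2,"dp":[-0.29,0,0],"spin":0},
    {"hand":2,"dp":[-0.37,0,0],"spin":0},
    {"hand":2,"dp":[-0.45,0,0],"spin":0},
    {"hand":2,"dp":[-0.53,0,0],"spin":0},
    {"hand":2,"dp":[-0.6,0,0],"spin":0},
    {"hand":2,"dp":[-0.64,0,0],"spin":0},
    {"hand":2,"dp":[-0.64,0,0],"spin":0},
    {"hand":2,"dp":[-0.64,0,0],"spin":0},
  ],
)

```text
time: 3.8
ee_pos: [0.583, 0.1206, 0.0042]
eef_rot: [0.638, 0.77, -0.0, 0.001]
ft_force: [0.9, -5.7, 6.0]
width: 0.0131
grip_force: 15.0
```

Run:
```python
from hp import *
s,im=snap("scene","s1")
print(s["ee_pos"],s["ft_force"],s["width"],s["joint_positions"])
cv2.imwrite("pics/s1c.png",cv2.resize(cv2.imread("pics/s1.png")[180:400,240:560],None,fx=2.5,fy=2.5))
```

```text
[0.583  0.1206 0.0042] [ 0.9489 -5.6973  6.0403] 0.01311979480568839 [-0.5194  0.4908  0.2943  1.7669 -0.1722  0.9086  0.0352]
```

View pics/s1c.png

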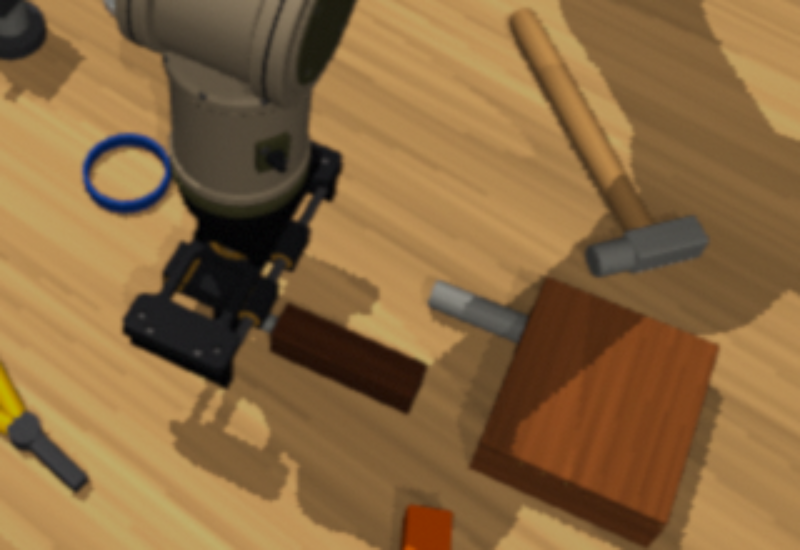

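>>> carry_out(
  deltas=[
    {"hand":60,"dp":[0,0,0],"spin":0},
    {"hand":60,"dp":[0,0,0],"spin":0},
    {"hand":60,"dp":[0,0,0],"spin":0},
    {"hand":60,"dp":[0,0,0],"spin":0},
    {"hand":60,"dp":[0,0,-0.1],"spin":0},
    {"hand":60,"dp":[0,0,-0.3],"spin":0},
    {"hand":60,"dp":[0,0,-0.5],"spin":0},
    {"hand":60,"dp":[0.15,0,-0.6],"spin":0},
    {"hand":60,"dp":[0.3,0,-0.6],"spin":0},
    {"hand":60,"dp":[0.34,0,-0.6],"spin":0},
    {"hand":60,"dp":[0.34,0,-0.6],"spin":0},
    {"hand":60,"dp":[0.34,0,-0.6],"spin":0},
  ],
)

```text
time: 5.05
ee_pos: [0.5666, 0.2043, 0.1533]
eef_rot: [0.638, 0.77, -0.001, 0.0]
ft_force: [-0.5, -0.7, -0.2]
width: 0.0597
grip_force: 0.0
```

Run:
```python
from hp import *
s,im=snap("wrist","w1");np.save("w1.npy",np.r_[s["ee_pos"],s["eef_rot"]])
print(s["ee_pos"],s["ft_force"],s["width"])
```

```text
[0.5666 0.2043 0.1533] [-0.4695 -0.7335 -0.2442] 0.059693061967191985
```

View pics/w1.png

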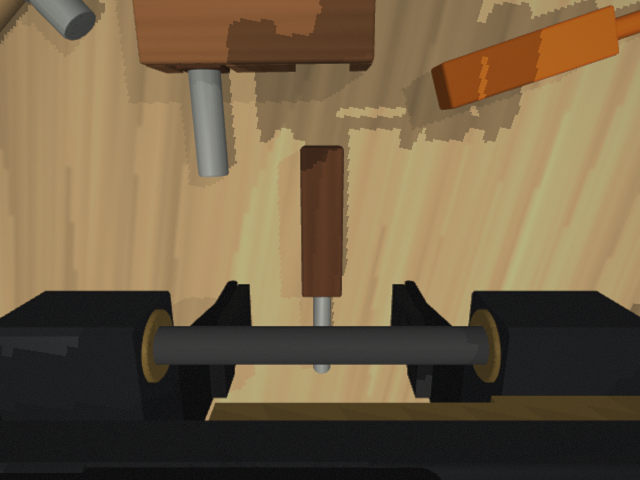

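Run:
```python
from hp import *
d=np.load("w1.npy");s={"ee_pos":d[:3],"eef_rot":d[3:]}
R=Ro.from_quat(s["eef_rot"]).as_matrix()
for p,z in[((302,149),.03),((343,149),.03),((302,296),.03),((342,296),.03),((322,370),.022)]:
    X=onz("wrist",p,z,s);print(X,R.T@(X-s["ee_pos"]))
print(R)
```

```text
[0.5427 0.2588 0.03  ] [ 0.0581 -0.0132  0.1232]
[0.57   0.2639 0.03  ] [0.0581 0.0145 0.1232]
[0.5614 0.153  0.03  ] [-0.0493 -0.0145  0.1233]
[0.5908 0.1586 0.03  ] [-0.0493  0.0154  0.1233]
[0.5889 0.0888 0.022 ] [-0.1175  0.0005  0.1314]
[[-0.1863  0.9825 -0.0006]
 [ 0.9825  0.1863 -0.0011]
 [-0.001  -0.0008 -1.    ]]
```

>>> carry_out(
  deltas=[
    {"hand":60,"dp":[-0.94,-0.345,-0.28],"spin":0},
    {"hand":60,"dp":[-0.94,-0.345,-0.28],"spin":0},
    {"hand":60,"dp":[-0.94,-0.345,-0.28],"spin":0},
    {"hand":60,"dp":[-0.94,-0.345,-0.28],"spin":0},
    {"hand":60,"dp":[-0.94,-0.345,-0.28],"spin":0},
    {"hand":60,"dp":[-0.94,-0.345,-0.28],"spin":0},
  ],
)

```text
time: 5.7
ee_pos: [0.525, -0.0498, 0.2256]
eef_rot: [0.642, 0.767, 0.0, 0.001]
ft_force: [0.6, -0.3, 0.7]
width: 0.0598
grip_force: 0.0
```

>>> carry_out(
  deltas=[
    {"hand":60,"dp":[-0.94,-0.345,0],"spin":0},
    {"hand":60,"dp":[-0.94,-0.345,0],"spin":0},
    {"hand":60,"dp":[-0.94,-0.345,0],"spin":0},
    {"hand":60,"dp":[-0.94,-0.345,0],"spin":0},
    {"hand":60,"dp":[-0.94,-0.345,0],"spin":0},
    {"hand":60,"dp":[-0.94,-0.345,0],"spin":0},
    {"hand":60,"dp":[-0.94,-0.345,0],"spin":0},
    {"hand":60,"dp":[-0.94,-0.345,0],"spin":0},
  ],
)

```text
time: 6.5
ee_pos: [0.4849, -0.288, 0.2234]
eef_rot: [0.638, 0.77, 0.0, -0.0]
ft_force: [-0.8, 0.7, 0.8]
width: 0.0601
grip_force: 0.0
```

Run:
```python
from hp import *
s,im=snap("wrist","w2");np.save("w2.npy",np.r_[s["ee_pos"],s["eef_rot"]])
print(s["ee_pos"],s["eef_rot"],[proj("wrist",X,s) for X in[(.5007,-.1897,.11),(.4472,-.1945,.11),(.4547,-.2306,.11)]])
```

```text
[ 0.4849 -0.288   0.2234] [ 0.6375  0.7704  0.0001 -0.0004] [array([375.3668,  92.5099]), array([290.4136,  83.5639]), array([292.4728, 143.8875])]
```

View pics/w2.png

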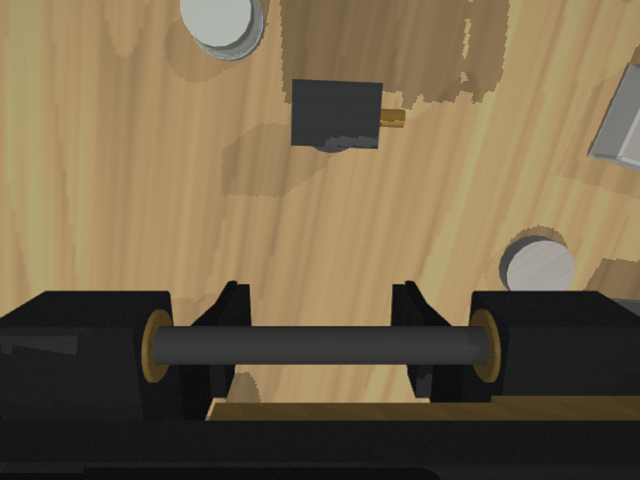

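>>> carry_out(
  deltas=[
    {"hand":60,"dp":[0,0,0.34],"spin":0},
    {"hand":60,"dp":[0,0,0.34],"spin":0},
    {"hand":60,"dp":[0,0,0.34],"spin":0},
    {"hand":60,"dp":[0,0,0.34],"spin":0},
    {"hand":60,"dp":[0,0,0.34],"spin":0},
  ],
)

```text
time: 7.05
ee_pos: [0.4862, -0.2887, 0.141]
eef_rot: [0.637, 0.771, 0.001, 0.001]
ft_force: [0.2, -0.5, 0.3]
width: 0.0601
grip_force: 0.0
```

Run:
```python
from hp import *
s,im=snap("wrist","w3");np.save("w3.npy",np.r_[s["ee_pos"],s["eef_rot"]])
print(s["ee_pos"],s["eef_rot"])
a=cv2.imread("pics/w2.png")[70:160,275:415];b=cv2.imread("pics/w3.png")[40:190,260:420]
k=lambda m,f:np.clip(cv2.resize(m,None,fx=f,fy=f,interpolation=cv2.INTER_CUBIC).astype(float)*1.8,0,255)
A=k(a,4);B=k(b,4)  # 360x560, 600x640
# rotate layout: A halves
o=np.zeros((600,800,3));A2=k(a,2.8)
print(A.shape,B.shape)
B=k(b[:, :],2.5);A=k(a,2.8)
o[:B.shape[0],:B.shape[1]]=B;o[:A.shape[0],405:405+A.shape[1]]=A[:,:395]
o=o[:380]
cv2.imwrite("pics/hc.png",o)
```

```text
[ 0.4862 -0.2887  0.141 ] [0.6373 0.7706 0.0006 0.0014]
(360, 560, 3) (600, 640, 3)[ WARN:0@0.949] global loadsave.cpp:1063 imwrite_ Unsupported depth image for selected encoder is fallbacked to CV_8U.
```

View pics/hc.png

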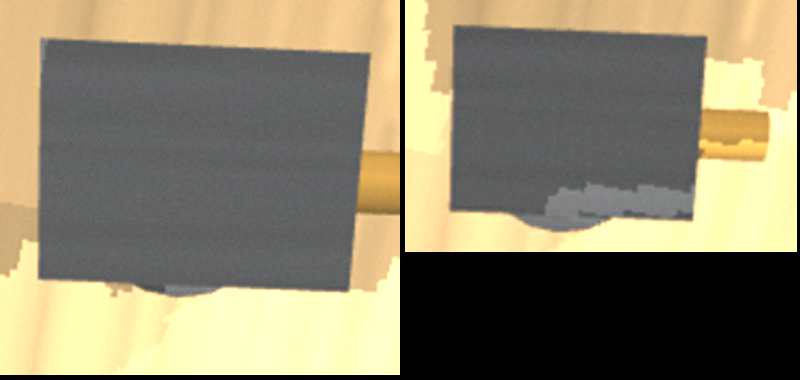

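```bash
cat > fit.py <<'E'
from hp import *
from scipy.optimize import least_squares
L=lambda f:(lambda d:{"ee_pos":d[:3],"eef_rot":d[3:]})(np.load(f))
s2,s3=L("w2.npy"),L("w3.npy")
c3=(np.array([(41,39),(370,54),(349,291),(39,279)])+.5)/2.5-.5+[260,40]
c2=(np.array([(49,26),(301.5,37),(287.5,219.5),(46,210.5)])+.5)/2.8-.5+[275,70]
def corners(p):
    x,y,z,a=p;u=np.array([np.cos(a),np.sin(a),0]);v=np.array([-u[1],u[0],0]) # v: left of u; u~-y -> v~+x
    F=np.array([x,y,z])
    return [F-.028*v,F+.028*v,F+.028*v+.04*u,F-.028*v+.04*u]
def res(p,sets):
    return np.concatenate([proj("wrist",X,s)-q for s,c in sets for X,q in zip(corners(p),c)])
p0=[.474,-.192,.11,-1.45]
if __name__=="__main__":
  for sets in([(s2,c2),(s3,c3)],[(s2,c2)],[(s3,c3)]):
    r=least_squares(res,p0,args=(sets,),x_scale=.01);print(r.x,r.fun.reshape(-1,2).round(1).tolist())
E
python3 fit.py
```

```text
[ 0.4757 -0.1876  0.1129 -1.4215] [[-0.1, -0.2], [0.1, -0.4], [0.1, 0.4], [-0.3, 0.1], [0.3, 0.1], [-0.1, -0.2], [-0.3, 0.2], [0.2, 0.0]]
[ 0.4757 -0.1876  0.1115 -1.4213] [[0.2, -0.0], [-0.2, -0.2], [-0.0, 0.2], [-0.0, 0.0]]
[ 0.4757 -0.1876  0.1132 -1.4216] [[0.2, 0.0], [-0.1, -0.3], [-0.2, 0.2], [0.1, 0.1]]
```

>>> carry_out(
  deltas=[
    {"hand":0,"dp":[0.325,0.031,0],"spin":0},
    {"hand":0,"dp":[0.325,0.031,0],"spin":0},
    {"hand":0,"dp":[0.325,0.031,0],"spin":0},
    {"hand":0,"dp":[0.325,0.031,0.06],"spin":0},
    {"hand":0,"dp":[0.325,0.031,0.092],"spin":0},
    {"hand":0,"dp":[0.325,0.031,0.1],"spin":0},
    {"hand":0,"dp":[0.325,0.031,0.1],"spin":0},
    {"hand":0,"dp":[0.325,0.031,0.1],"spin":0},
  ],
  force=5,
)

```text
time: 7.9
ee_pos: [0.4777, -0.2078, 0.1144]
eef_rot: [0.638, 0.77, 0.0, 0.0]
ft_force: [0.6, -0.4, 2.9]
width: 0.0057
grip_force: 1.3
```

>>> carry_out(
  deltas=[
    {"hand":0,"dp":[0,0,0],"spin":0},
    {"hand":0,"dp":[0,0,0],"spin":0},
  ],
)

```text
time: 8.1
ee_pos: [0.4778, -0.2076, 0.1144]
eef_rot: [0.638, 0.77, 0.0, 0.001]
ft_force: [-0.6, -1.8, 5.0]
width: 0.0007
grip_force: 2.8
```

>>> carry_out(
  deltas=[
    {"hand":0,"dp":[0,0,0.004],"spin":0},
    {"hand":0,"dp":[0,0,0.004],"spin":0},
  ],
)

```text
time: 8.3
ee_pos: [0.4779, -0.2076, 0.1143]
eef_rot: [0.638, 0.77, 0.001, 0.0]
ft_force: [-5.5, 0.8, 18.0]
width: 0.0008
grip_force: 8.8
```

>>> carry_out(
  deltas=[
    {"hand":0,"dp":[0,0,0.004],"spin":0},
    {"hand":0,"dp":[0,0,0.004],"spin":0},
  ],
)

```text
time: 8.5
ee_pos: [0.4779, -0.2077, 0.1142]
eef_rot: [0.638, 0.77, 0.001, 0.0]
ft_force: [-10.1, 3.8, 29.1]
width: 0.0007
grip_force: 14.7
```

>>> carry_out(
  deltas=[
    {"hand":0,"dp":[0,0,-0.1],"spin":0},
    {"hand":0,"dp":[0,0,-0.24],"spin":0},
    {"hand":0,"dp":[1,0.2,-0.24],"spin":0},
    {"hand":0,"dp":[1,0.2,-0.24],"spin":0},
    {"hand":0,"dp":[1,0.2,-0.24],"spin":0},
    {"hand":0,"dp":[1,0.2,-0.24],"spin":0},
    {"hand":0,"dp":[1,0.2,-0.24],"spin":0},
    {"hand":0,"dp":[1,0.2,-0.1],"spin":0},
    {"hand":0,"dp":[1,0.2,0.1],"spin":0},
    {"hand":0,"dp":[1,0.2,0.3],"spin":0},
    {"hand":0,"dp":[1,0.2,0.4],"spin":0},
    {"hand":0,"dp":[1,0.2,0.43],"spin":0},
    {"hand":0,"dp":[1,0.2,0.44],"spin":0},
    {"hand":0,"dp":[1,0.2,0.44],"spin":0},
  ],
  force=5,
)

```text
time: 9.9
ee_pos: [0.4807, 0.0479, 0.0029]
eef_rot: [0.638, 0.77, 0.001, 0.0]
ft_force: [0.4, -0.6, -0.1]
width: 0.0003
grip_force: 0.0
```

>>> carry_out(
  deltas=[
    {"hand":0,"dp":[0,0,0.004],"spin":0},
    {"hand":0,"dp":[0,0,0.008],"spin":0},
    {"hand":0,"dp":[0,0,0.008],"spin":0},
  ],
)

```text
time: 10.2
ee_pos: [0.4803, 0.048, 0.0005]
eef_rot: [0.638, 0.77, 0.001, 0.0]
ft_force: [-1.2, 0.0, 3.3]
width: 0.0005
grip_force: 1.7
```

>>> carry_out(
  deltas=[
    {"hand":0,"dp":[0,0,0.004],"spin":0},
    {"hand":0,"dp":[0,0,0.008],"spin":0},
    {"hand":0,"dp":[0,0,0.008],"spin":0},
  ],
)

```text
time: 10.5
ee_pos: [0.4804, 0.048, 0.0003]
eef_rot: [0.638, 0.77, 0.001, -0.0]
ft_force: [-13.5, -1.1, 36.6]
width: 0.0004
grip_force: 18.6
```

>>> carry_out(
  deltas=[
    {"hand":0,"dp":[0,0,-0.1],"spin":0},
    {"hand":60,"dp":[0,0,-0.3],"spin":0},
    {"hand":60,"dp":[0.3,0.25,-0.4],"spin":0},
    {"hand":60,"dp":[0.55,0.455,-0.4],"spin":0},
    {"hand":60,"dp":[0.55,0.455,-0.4],"spin":0},
    {"hand":60,"dp":[0.55,0.455,-0.4],"spin":0},
    {"hand":60,"dp":[0.55,0.455,-0.4],"spin":0},
    {"hand":60,"dp":[0.55,0.455,-0.4],"spin":0},
    {"hand":60,"dp":[0.55,0.455,-0.4],"spin":0},
  ],
)

```text
time: 11.4
ee_pos: [0.5656, 0.2027, 0.0977]
eef_rot: [0.638, 0.77, -0.0, 0.0]
ft_force: [-0.3, 0.3, -0.6]
width: 0.0553
grip_force: 0.0
```

Run:
```python
from hp import *
s=read_state();print(s["ee_pos"],s["width"],plan((.5667,.2043,.003),1.758,s))
```

```text
[0.5656 0.2027 0.0977] 0.05531986227583375 (array([0.0055, 0.0059, 0.3788]), np.float64(-0.00017066290509303573))
```

>>> carry_out(
  deltas=[
    {"hand":60,"dp":[0.006,0.006,0.12],"spin":0},
    {"hand":60,"dp":[0.006,0.006,0.24],"spin":0},
    {"hand":60,"dp":[0.006,0.006,0.34],"spin":0},
    {"hand":60,"dp":[0.006,0.006,0.375],"spin":0},
    {"hand":60,"dp":[0.006,0.006,0.375],"spin":0},
    {"hand":60,"dp":[0.006,0.006,0.375],"spin":0},
    {"hand":20,"dp":[0.006,0.006,0.375],"spin":0},
    {"hand":20,"dp":[0.006,0.006,0.375],"spin":0},
    {"hand":20,"dp":[0.006,0.006,0.375],"spin":0},
    {"hand":20,"dp":[0.006,0.006,0.375],"spin":0},
    {"hand":20,"dp":[0.006,0.006,0.375],"spin":0},
    {"hand":20,"dp":[0.006,0.006,0.375],"spin":0},
  ],
  force=40,
)

```text
time: 12.6
ee_pos: [0.5671, 0.206, 0.0042]
eef_rot: [0.638, 0.77, 0.0, -0.0]
ft_force: [0.0, 0.1, 2.6]
width: 0.0299
grip_force: 40.0
```

Run:
```python
from hp import *
s=read_state();print(s["ee_pos"],plan((.4555,-.0531,.0752),1.7201,s)); print("jar",onz("top",(399,302),.048))
```

```text
[0.5671 0.206  0.0042] (array([-0.9345, -0.6322, -0.2842]), np.float64(0.012372294179727355))
jar [ 0.3797 -0.1475  0.048 ]
```

>>> carry_out(
  deltas=[
    {"hand":20,"dp":[0,0,-0.1],"spin":0},
    {"hand":20,"dp":[0,0,-0.25],"spin":0},
    {"hand":20,"dp":[0,0,-0.4],"spin":0},
    {"hand":20,"dp":[0,0,-0.44],"spin":0},
    {"hand":20,"dp":[0,0,-0.44],"spin":0},
  ],
)

```text
time: 13.1
ee_pos: [0.5676, 0.2062, 0.1151]
eef_rot: [0.638, 0.77, 0.001, 0.0]
ft_force: [-0.1, -0.4, -2.6]
width: 0.0297
grip_force: 40.0
```

Run:
```python
from hp import *
s=read_state();print(s["ee_pos"],s["ft_force"],s["torque"],s["width"],plan((.4555,-.0531,.1152),1.7201,s))
```

```text
[0.5676 0.2062 0.1151] [-0.0576 -0.4327 -2.6051] [-0.085   0.0211  0.0153] 0.029703657454887348 (array([-0.935 , -0.6347, -0.0026]), np.float64(0.012370819821019802))
```

Holding it, 2.5 N weight. Move to the high pre-insertion pose, gently at the end.

>>> carry_out(
  deltas=[
    {"hand":20,"dp":[-0.12,-0.08,0],"spin":0.0124},
    {"hand":20,"dp":[-0.25,-0.17,0],"spin":0.0124},
    {"hand":20,"dp":[-0.37,-0.25,0],"spin":0.0124},
    {"hand":20,"dp":[-0.5,-0.34,0],"spin":0.0124},
    {"hand":20,"dp":[-0.62,-0.42,0],"spin":0.0124},
    {"hand":20,"dp":[-0.74,-0.5,0],"spin":0.0124},
    {"hand":20,"dp":[-0.84,-0.57,0],"spin":0.0124},
    {"hand":20,"dp":[-0.91,-0.618,0],"spin":0.0124},
    {"hand":20,"dp":[-0.935,-0.635,0],"spin":0.0124},
    {"hand":20,"dp":[-0.935,-0.635,0.08],"spin":0.0124},
    {"hand":20,"dp":[-0.935,-0.635,0.15],"spin":0.0124},
    {"hand":20,"dp":[-0.935,-0.635,0.158],"spin":0.0124},
    {"hand":20,"dp":[-0.935,-0.635,0.158],"spin":0.0124},
    {"hand":20,"dp":[-0.935,-0.635,0.158],"spin":0.0124},
  ],
)

```text
time: 14.5
ee_pos: [0.4551, -0.0531, 0.0749]
eef_rot: [0.652, 0.758, 0.0, 0.0]
ft_force: [0.2, 0.4, -2.5]
width: 0.0298
grip_force: 40.0
```

Run:
```python
from hp import *
s,im=snap("scene","s2");R=Ro.from_quat(s["eef_rot"]).as_matrix()
print(s["ee_pos"],s["ft_force"],np.arctan2(R[1,0],R[0,0]),plan((.4555,-.0531,.0752),1.7201,s))
a=cv2.imread("pics/s2.png")[130:205,205:305];t=camera("top")[225:300,340:440,::-1]
cv2.imwrite("pics/s2c.png",np.hstack([np.clip(cv2.resize(m,None,fx=4,fy=4,interpolation=cv2.INTER_CUBIC)*1.8,0,255).astype(np.uint8) for m in(a,t)]))
```

```text
[ 0.4551 -0.0531  0.0749] [ 0.1991  0.3511 -2.4844] 1.7204549475542723 (array([-0.0001,  0.0016, -0.0014]), np.float64(0.0001129833156015742))
```

View pics/s2c.png

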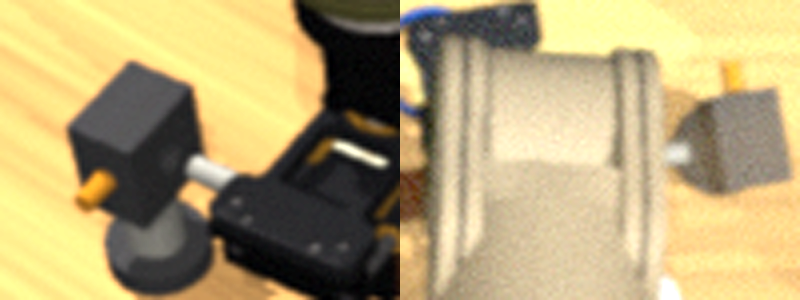

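>>> carry_out(
  deltas=[
    {"hand":20,"dp":[-0.02,0.0015,-0.0015],"spin":0},
    {"hand":20,"dp":[-0.04,0.0015,-0.0015],"spin":0},
    {"hand":20,"dp":[-0.052,0.0015,-0.0015],"spin":0},
    {"hand":20,"dp":[-0.06,0.0015,-0.0015],"spin":0},
    {"hand":20,"dp":[-0.068,0.0015,-0.0015],"spin":0},
    {"hand":20,"dp":[-0.076,0.0015,-0.0015],"spin":0},
    {"hand":20,"dp":[-0.076,0.0015,-0.0015],"spin":0},
  ],
)

```text
time: 15.3
ee_pos: [0.458, -0.0724, 0.0749]
eef_rot: [0.653, 0.758, -0.0, 0.0]
ft_force: [1.0, 0.6, -3.0]
width: 0.0292
grip_force: 40.0
```

>>> carry_out(
  deltas=[
    {"hand":20,"dp":[-0.012,0,0],"spin":0},
    {"hand":20,"dp":[-0.024,0,0],"spin":0},
    {"hand":20,"dp":[-0.036,0,0],"spin":0},
    {"hand":20,"dp":[-0.048,0,0],"spin":0},
    {"hand":20,"dp":[-0.048,0,0],"spin":0},
  ],
)

```text
time: 15.8
ee_pos: [0.4598, -0.0846, 0.0749]
eef_rot: [0.653, 0.758, -0.0, 0.0]
ft_force: [-0.3, -0.8, -2.7]
width: 0.0299
grip_force: 40.0
```

>>> carry_out(
  deltas=[
    {"hand":20,"dp":[-0.02,0,0],"spin":0},
    {"hand":20,"dp":[-0.04,0,0],"spin":0},
    {"hand":20,"dp":[-0.06,0,0],"spin":0},
    {"hand":20,"dp":[-0.08,0,0],"spin":0},
    {"hand":20,"dp":[-0.08,0,0],"spin":0},
  ],
)

```text
time: 16.3
ee_pos: [0.4628, -0.1047, 0.0749]
eef_rot: [0.653, 0.757, -0.0, 0.0]
ft_force: [-0.1, 0.2, -2.5]
width: 0.0297
grip_force: 40.0
```

>>> carry_out(
  deltas=[
    {"hand":20,"dp":[-0.02,0,0],"spin":0},
    {"hand":20,"dp":[-0.04,0,0],"spin":0},
    {"hand":20,"dp":[-0.06,0,0],"spin":0},
    {"hand":20,"dp":[-0.08,0,0],"spin":0},
    {"hand":20,"dp":[-0.08,0,0],"spin":0},
  ],
)

```text
time: 16.8
ee_pos: [0.4658, -0.1245, 0.0749]
eef_rot: [0.653, 0.758, -0.0, 0.0]
ft_force: [0.2, 0.1, -2.5]
width: 0.0298
grip_force: 40.0
```

>>> carry_out(
  deltas=[
    {"hand":20,"dp":[-0.016,0,0],"spin":0},
    {"hand":20,"dp":[-0.032,0,0],"spin":0},
    {"hand":20,"dp":[-0.04,0,0],"spin":0},
    {"hand":20,"dp":[-0.044,0,0],"spin":0},
    {"hand":20,"dp":[-0.048,0,0],"spin":0},
    {"hand":20,"dp":[-0.048,0,0],"spin":0},
  ],
)

```text
time: 17.4
ee_pos: [0.4675, -0.1355, 0.0749]
eef_rot: [0.652, 0.758, 0.0, -0.0]
ft_force: [0.9, 1.3, -3.0]
width: 0.0298
grip_force: 40.0
```

>>> carry_out(
  deltas=[
    {"hand":20,"dp":[-0.004,0,0],"spin":0},
    {"hand":20,"dp":[-0.008,0,0],"spin":0},
    {"hand":20,"dp":[-0.008,0,0],"spin":0},
  ],
)

```text
time: 17.7
ee_pos: [0.4676, -0.1361, 0.0748]
eef_rot: [0.652, 0.758, 0.0, -0.001]
ft_force: [-1.9, 5.1, -0.7]
width: 0.0298
grip_force: 40.0
```

>>> carry_out(
  deltas=[
    {"hand":20,"dp":[-0.004,0,0],"spin":0},
    {"hand":20,"dp":[-0.008,0,0],"spin":0},
    {"hand":20,"dp":[-0.008,0,0],"spin":0},
  ],
)

```text
time: 18.0
ee_pos: [0.4676, -0.1362, 0.0748]
eef_rot: [0.652, 0.759, 0.001, -0.002]
ft_force: [-4.2, 14.0, 3.9]
width: 0.0299
grip_force: 40.0
```

>>> carry_out(
  deltas=[
    {"hand":20,"dp":[-0.004,0,0],"spin":0},
    {"hand":20,"dp":[-0.004,0,0],"spin":0},
  ],
)

```text
time: 18.2
ee_pos: [0.4676, -0.1362, 0.0747]
eef_rot: [0.651, 0.759, 0.001, -0.003]
ft_force: [-5.6, 17.4, 5.9]
width: 0.0304
grip_force: 40.0
```

>>> carry_out(
  deltas=[
    {"hand":20,"dp":[0.008,0,0],"spin":0},
    {"hand":20,"dp":[0.008,0,0],"spin":0},
    {"hand":33,"dp":[0.008,0,0],"spin":0},
    {"hand":40,"dp":[0.008,0,0],"spin":0},
    {"hand":60,"dp":[0.008,0,0],"spin":0},
    {"hand":60,"dp":[0.008,0,0],"spin":0},
    {"hand":60,"dp":[0.008,0,0],"spin":0},
    {"hand":60,"dp":[0.008,0,0],"spin":0},
  ],
)

```text
time: 19.0
ee_pos: [0.4679, -0.1385, 0.0749]
eef_rot: [0.653, 0.758, 0.0, 0.0]
ft_force: [0.5, 0.7, -0.2]
width: 0.058
grip_force: 0.0
```

>>> carry_out(
  deltas=[
    {"hand":60,"dp":[0,0,-0.06],"spin":0},
    {"hand":60,"dp":[0,0,-0.2],"spin":0},
    {"hand":60,"dp":[0,0,-0.4],"spin":0},
    {"hand":60,"dp":[0,0,-0.6],"spin":0},
    {"hand":60,"dp":[0,0,-0.6],"spin":0},
    {"hand":60,"dp":[-0.4,0,-0.6],"spin":0},
    {"hand":60,"dp":[-0.6,0,-0.6],"spin":0},
    {"hand":60,"dp":[-0.6,0,-0.6],"spin":0},
    {"hand":60,"dp":[-0.6,0,-0.6],"spin":0},
    {"hand":60,"dp":[-0.6,0,-0.6],"spin":0},
  ],
)

```text
time: 20.0
ee_pos: [0.4896, -0.2879, 0.2241]
eef_rot: [0.653, 0.757, -0.001, -0.001]
ft_force: [-0.5, 0.3, -0.3]
width: 0.06
grip_force: 0.0
```

Run:
```python
from hp import *
s,w=snap("wrist","w4");t=camera("scene")[:,:,::-1]
print(s["ee_pos"],s["ft_force"],s["eef_rot"])
a=cv2.resize(cv2.imread("pics/w4.png"),(400,300));b=cv2.resize(np.ascontiguousarray(t[130:205,205:305]),(400,300),interpolation=cv2.INTER_CUBIC)
c=cv2.resize(cv2.imread("pics/w4.png")[0:200,220:440],(330,300))
full=cv2.resize(np.ascontiguousarray(t),(400,300))
cv2.imwrite("pics/fin.png",np.vstack([np.hstack([a,b]),np.hstack([cv2.resize(c,(400,300)),full])]))
```

```text
[ 0.4896 -0.2879  0.2241] [-0.5308  0.2657 -0.277 ] [ 0.6534  0.757  -0.0007 -0.0005]
```

View pics/fin.png

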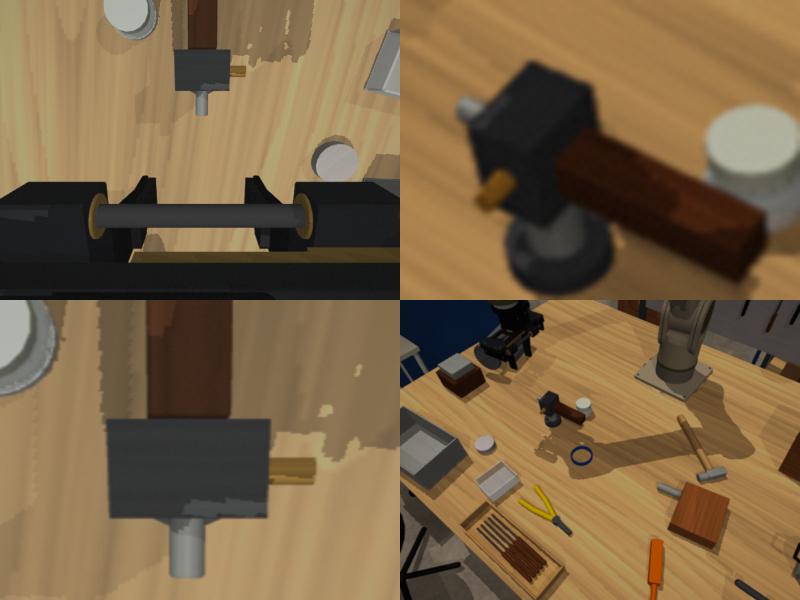

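The picture shows the mandrel in the holder: shoulder against the block, shank out at the back, tip near wrist pixel (323,185). I'll check that against the prediction.

Run:
```python
from hp import *
s=read_state();F=np.array([.4757,-.1876,0]);u=np.array([.1487,-.9889,0])
for d in(.066,.068,.07):print(d,[proj("wrist",F+u*d+[0,0,z],s) for z in(.084,.091)])
```

```text
0.066 [array([321.6481, 182.6046]), array([321.6753, 183.9237])]
0.068 [array([321.6435, 185.3297]), array([321.6705, 186.7083])]
0.07 [array([321.6388, 188.0452]), array([321.6657, 189.4828])]
```

Run:
```python
from hp import *
w=cv2.imread("pics/w4.png").astype(int)
print(w[176:196,318:327].mean(1).round().astype(int).tolist())
b=w[60:100,300:345].mean(2)[:, ::1]
print("edge top rows",w[70:90,322].tolist())
```

```text
[[131, 138, 136], [132, 138, 136], [131, 137, 136], [132, 138, 136], [131, 138, 136], [131, 138, 136], [131, 137, 136], [132, 138, 135], [125, 133, 133], [110, 136, 152], [101, 144, 173], [101, 144, 174], [101, 144, 174], [101, 144, 173], [102, 145, 174], [102, 145, 174], [102, 145, 174], [102, 144, 174], [102, 145, 174], [102, 146, 175]]
edge top rows [[28, 40, 63], [25, 38, 61], [24, 39, 62], [29, 43, 64], [28, 40, 64], [24, 37, 58], [23, 34, 54], [15, 28, 43], [22, 26, 37], [45, 46, 48], [51, 51, 50], [51, 51, 49], [51, 52, 51], [50, 51, 48], [53, 53, 53], [53, 52, 52], [54, 53, 53], [54, 54, 52], [54, 53, 53], [57, 56, 55]]
```

Run:
```python
from hp import *
s=read_state();F=np.array([.4757,-.1876,0]);u=np.array([.1487,-.9889,0])
print([(z,proj("wrist",F+[0,0,z],s),proj("wrist",F+.04*u+[0,0,z],s)) for z in(.1129,.114)])
print(proj("wrist",F+.069*u+[0,0,.093],s),proj("wrist",F+.07*u+[0,0,.092],s),s["ee_pos"])
w=cv2.imread("pics/w4.png").astype(int);print(w[130:150,300].tolist())
```

```text
[(0.1129, array([321.9593,  82.8162]), array([321.8409, 148.5214])), (0.114, array([321.9655,  82.6436]), array([321.8464, 148.6162]))]
[321.676  188.5109] [321.6696 189.6935] [ 0.4903 -0.2857  0.2245]
[[51, 52, 51], [52, 52, 52], [51, 49, 50], [52, 52, 52], [51, 51, 52], [53, 52, 51], [53, 52, 52], [55, 54, 53], [53, 53, 53], [54, 53, 52], [52, 52, 51], [53, 52, 51], [54, 54, 53], [51, 50, 51], [51, 54, 55], [68, 88, 100], [95, 135, 163], [97, 137, 165], [95, 135, 163], [95, 135, 163]]
```

```bash
python3 -c "
from bench import *
print(close_job())"
```

```text
the job is handed in; nothing more can be done
None
```

The thin-shanked mandrel is in the holder with its shoulder against the block (a hard stop at about 17 N, and the shank tip within about 0.5 mm of where it should be), released, and the job is handed in at about 20 s.

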